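# Load the field analyser with a fresh sample cup

## Task

Press the black push key on the analyser so that its grey cover springs fully open by itself, without the robot touching the cover then or later. Then lift only the topmost white cup off the nested stack, leaving the other two cups nested and standing where they are, and set it down gently, upright on the floor of the analyser's square sample bay; let go of it. Leave the cover open, do not drop the cup, and do not disturb the other things on the table.

Things in the scene. Friction and masses are not known exactly. Their poses are not given: they have to be found in the camera images.
- analyser: Blue-grey instrument, fixed, 260 (x) x 220 (y) mm, flat deck 80 mm above the table. Origin: centre of underside; front (-x) roughly towards the robot. In its frame: push key at x -95 mm, bay centre at x +15 mm (both y 0); cover hinge line along y at x +85, z 82 mm. Closed cover: x -50 to +85, y -60 to +60, top 108 mm above the table. A steel catch lies between key and cover, top 86 mm.
- key_top (a point): Centre of the top face of the black push key, 24 (x) x 36 (y) mm, 14 mm above the deck (94 mm above the table), in front of the cover. Pressed straight down: travel 6 mm, 2 N to start, 5 N fully down (hard stop); it springs back. It draws back the catch and frees the cover after about 4 mm. This point moves with the key.
- latch_key (a joint): Depression of the push key in m: 0 up, 0.006 fully down.
- cover (a joint): Opening of the grey hood-shaped cover (135 x 120 x 28 mm) in rad: 0 latched shut, 1.9 fully open (leaning back past upright). Once freed, a damped spring opens it in 2 to 3 s and holds it open. Its front edge sweeps up and back on a 138 mm radius about the hinge, to 220 mm above the table: the gripper's body must not overhang the cover while it opens.
- cover_edge (a point): Middle of the cover's front upper edge (the edge next to the push key while closed). Moves with the cover.
- bay (a point): Centre of the floor of the square sample bay under the cover: 64 x 64 mm, sides parallel to the analyser's x and y, 36 mm deep; floor 44 mm above the table. Axes as the analyser's. A cup standing in it stands 19 mm proud of the deck.
- cup_top: Topmost of three equal white cups, round, tapered, open: 55 mm high, outer diameter 56 mm at the rim, 34 mm at the foot, wall 2 mm, inner floor 20 mm up, about 35 g. Origin: centre of underside. Nested cups sit 20 mm apart with 2 mm play: in the stack its origin is 40 mm, its rim 95 mm above the table, and 20 mm of it shows above the next cup's equal rim.
- cup_mid: Middle cup of the stack; origin (centre of underside) 20 mm above the table, rim 75 mm.
- cup_bottom: Lowest cup of the stack, standing loose on the table at the left or the right of the analyser.
- beaker: Clear plastic beaker, loose, rim radius 42 mm, 100 mm high; stands at the other side of the analyser from the stack. Bystander. Origin: centre of underside.
- reagent: Amber bottle with black cap, loose, 72 mm diameter, about 130 mm high. Bystander. Origin: centre of underside.
- jar: White jar, loose, 60 mm diameter, 75 mm high. Bystander. Origin: centre of underside.
- marker: Black marker pen lying on the table, loose, 135 x 14 x 14 mm along its x. Bystander. Origin: centre of underside.
- clamp_block: Small aluminium block, loose, 50 x 30 x 22 mm. Bystander. Origin: centre of underside.
There are look-alikes about, which are no part of the job. What is shaped like the cup_top but green or orange is not meant. Leave any yellow look-alike of the cup_mid alone.

How it is judged:
On the way, in this order (a step that is already met when the one before it is completed fails the run):
1. the cover has sprung fully open with no robot contact on it (value of joint cover above 1.75 rad and contact force between each of the arm, the fingers and cover below 0.2 N), for 0.1 s.
2. the top cup is lifted clear of the stack, the other two still nested and standing (z of cup_top in the frame of cup_mid above 0.06 m and height (world z) of cup_mid below 0.026 m and angle between cup_mid's own z axis and vertical below 0.12 rad and angle between cup_bottom's own z axis and vertical below 0.1 rad and horizontal distance between cup_mid and cup_bottom below 0.008 m), for 0.1 s.
At the end, for the whole second after the job is handed in: The former top cup stands upright (0.1 rad), at rest and released on the bay floor (within 16 mm of its centre, 5 mm in height); cover open beyond 1.75 rad, key up; the other two cups still nested and upright, the lowest within 40 mm of its start (horizontal distance between cup_top and bay below 0.016 m and z of cup_top in the frame of bay between -0.004 and 0.005 m and angle between each of cup_top, cup_bottom's own z axis and vertical below 0.1 rad and linear speed of each of cup_top, cup_bottom below 0.02 m/s and value of joint cover above 1.75 rad and value of joint latch_key below 0.002 m and height (world z) of cup_mid below 0.026 m and angle between cup_mid's own z axis and vertical below 0.12 rad and horizontal distance between cup_mid and cup_bottom below 0.008 m and distance of cup_bottom from where it was at the start of the episode below 0.04 m); the robot touches nothing.
It fails at once if the robot touches the cover with more than 2 N (contact force between any of the arm, the fingers and cover above 2 N).
It fails at once if the middle cup is drawn up more than 10 mm (height (world z) of cup_mid above 0.03 m).
It fails at once if the cup is dropped (falls free, faster than 0.7 m/s) (linear speed of cup_top above 0.7 m/s and contact force between the fingers and cup_top below 0.02 N).
It fails at once if a bystander is moved more than 30 mm (distance of any of beaker, reagent, jar, marker, clamp_block from where it was at the start of the episode above 0.03 m).
It also fails if it takes over 51 s, if anything falls off the work surface, if the arm or the gripper's body presses on something with over 40 N, if the wrist force passes 120 N, or if a joint passes its speed limit or range.

## Robot

A 6-joint arm with a two-finger parallel gripper is mounted at the origin on the work surface. World frame = base frame: x ahead of the robot, y to its left, z up, the work surface at z = 0. Lengths are in m, angles in rad, forces in N, time in s.
With the tool pointing down it reaches from about 0.275 to 0.85 m from the base axis. Payload 19 kg.
Tool frame: the origin (TCP) lies between the finger pads; the fingertips stand 17 mm ahead of it and the grasp point (between the pads) lies 2 mm behind it; z points along the fingers, y is the line along which they close (so a half turn about z gives the same grasp; the last joint's range is limited). The gripper opens to 85 mm and grips with 20 to 120 N. Pads are 22 mm wide; open, the fingers measure 114 mm over their backs; the gripper's body (76 mm by 85 mm) begins 54 mm behind the grasp point. The pads swing forward as they close: fully open they stand 13 mm farther back than shut.
Start: joints at [0.981, 0.15, 1.437, -0, 1.554, -0.134], TCP at [0.253, 0.516, 0.248] pointing down, gripper open.
Joint ranges: [-2.8, 2.8], [-0.68, 2.1], [0.12, 2.68], [-1.39, 4.53], [0.16, 2.79], [-2.81, 2.81]. Speed limits (rad/s): [1.89, 1.89, 2.22, 3.01, 3.01, 3.01].

## Interface

Orientations are given as a 3x3 rotation matrix whose columns are the frame's x, y, z axes.
In Python, from cell import * gives the robot as it stands.
- The arm moves only by the tool send_rows, never from a script. Its argument "increments" is a list of rows, each a list of 7 numbers: the shift along the tool's x, y, z in m, then the turn, a rotation vector about the tool's x, y, z in degrees, then the closure, from 0 (fully open) to 1 (shut). In form: [[tx, ty, tz, wx, wy, wz, hand], ...]. A call has 1 to 5 rows; each row shifts and turns the commanded pose from where the row before left it, along the tool's axes as they then stand; what a row does not reach is not made up. A row lasts 1/12 s, in which the tool goes at most 41.7 mm and 7.16 degrees, less where a joint would pass 70% of its speed; a pose out of reach is approached as far as the arm can. A call is refused whole if a number of a shift passes 0.0417 or a number of a turn 7.16, either way. A call with a gripper value outside its range is refused whole. The fingers move at their own pace and stop on an object; "squeeze" is the grip in N (left out, the last holds). Time passes only in rows, so rows that do not move let the fingers close. It gives the time, the measured TCP pose, the force, the opening and the grip force at its end, in the units of the state.
- state(): the state, without advancing time (a new reading comes with each control period).
- snapshot(name): name is "scene" or "side" or "wrist"; returns a dict with "img" (480x640x3 uint8, red, green, blue), "depth" (480x640 float32, m along the optical axis (not along the pixel's ray), 0 where there is no reading), "mtx" (3x3 intrinsics, pixels), "R" (3x3) and "t" (3): a world point X has camera coordinates R X + t. Camera axes: x right, y down, z forward; pixel columns grow to the right and rows downward; lengths in m; the calibration is good to about 2 mm. A picture is of the moment at which its call begins.
- job_done(): hands the job in; it is judged then, once.
Trained networks look in the newest picture that a camera, given by its name, has taken for a name from the list of things; names that differ only in an ending like _2 or _b are one class to them, and where a whole thing is asked for, a point or a joint stands for the part that bears it (a point fixed in the world has none). Each returns a list of dicts, best first, with "confidence" (0 to 1); they miss things now and then, are a little off and sometimes report something else, mostly with a low value. They report only what shows in the picture. A call takes as long as a camera call. They do not tell look-alikes from the thing itself.
- search_frame(camera, label): "at" ([row, column] as shares, 0 to 1, of the picture: columns of its width, rows of its height, amid what is visible of it).
The state is a dict: "t": time; "joints": joint angles; "dq": joint speeds; "effort": joint torques, N m; "tcp_pos": TCP position; "tcp_rot": TCP orientation; "force": force on the tool from outside, world axes, zero at the start; "wrist_torque": the same for the moment, N m; "gripper_width": opening from 0.0 (shut) to 1.0 (fully open); "finger_force": force on a finger pad.
Only numpy, scipy, OpenCV 4.12 (cv2) and the standard library are available. Lean on these libraries where they do the work, as an engineer would, in place of code of your own. Each camera call takes 0.05 s, during which the arm holds its last target. There are 200 camera calls.

## Working session

There is one attempt and no reset: what is moved stays moved. The work goes in short steps, Python scripts to look and compute and a tool call to move; the robot and the scene stay as the last step left them, time stands still between calls to the robot, and variables do not carry over. Pictures are saved under pics/ and viewed, at most 10 in all, crops included, and the job is handed in when it is done.

Besides the shell and the picture viewer there is one more tool, called after "Call:" as name(argument=value, ...) on one line, values as JSON. send_rows: Moves the arm, as the interface text tells. Its arguments: {"type":"object","properties":{"increments":{"type":"array"},"squeeze":{"type":"number"}},"required":["increments"]}

```bash
mkdir -p pics; cat > h.py <<'E'
from cell import *
import numpy as np, cv2
def save(s,name): cv2.imwrite('pics/'+name,cv2.cvtColor(s['img'],cv2.COLOR_RGB2BGR))
def cloud(s):
    d=s['depth']; v,u=np.mgrid[:480,:640]; K=s['mtx']
    P=np.stack([(u-K[0,2])/K[0,0]*d,(v-K[1,2])/K[1,1]*d,d],-1)
    W=(P-s['t'])@s['R']; W[d==0]=np.nan
    return W
E
python3 - <<'E'
from h import *
a=snapshot('scene'); b=snapshot('side')
np.savez('a.npz',**a); np.savez('b.npz',**b)
cv2.imwrite('pics/sc.png',cv2.cvtColor(a['img'],cv2.COLOR_RGB2BGR))
save(b,'sd.png')
for n,s in(('scene',a),('side',b)):
    W=cloud(s)
    for l in ['analyser','key_top','cover_edge','cup_top','cup_mid','cup_bottom','beaker','reagent','jar','marker','clamp_block']:
        for r in search_frame(n,l)[:4]:
            y,x=int(r['at'][0]*480),int(r['at'][1]*640)
            print(n,l,round(r['confidence'],2),(y,x),W[min(y,479),min(x,639)].round(3))
print(state()['t'])
E
```

```text
scene analyser 0.74 (359, 202) [ 0.607 -0.306  0.022]
scene analyser 0.57 (253, 326) [ 0.621 -0.027  0.099]
scene key_top 0.78 (217, 292) [0.481 0.02  0.096]
scene cover_edge 0.6 (217, 295) [0.486 0.024 0.096]
scene cover_edge 0.27 (389, 249) [ 0.741 -0.315  0.072]
scene cup_top 0.77 (184, 353) [0.407 0.309 0.037]
scene cup_top 0.7 (182, 387) [0.507 0.316 0.078]
scene cup_top 0.53 (198, 340) [0.438 0.223 0.042]
scene cup_mid 0.79 (190, 411) [0.546 0.368 0.051]
scene cup_mid 0.45 (196, 385) [0.533 0.276 0.065]
scene cup_bottom 0.85 (206, 383) [0.527 0.28  0.033]
scene cup_bottom 0.71 (359, 202) [ 0.607 -0.306  0.022]
scene beaker 0.7 (310, 156) [ 0.535 -0.332  0.1  ]
scene beaker 0.38 (182, 385) [0.503 0.313 0.078]
scene reagent 0.67 (220, 456) [0.719 0.283 0.077]
scene reagent 0.3 (226, 413) [0.616 0.282 0.015]
scene jar 0.77 (392, 249) [ 0.741 -0.315  0.065]
scene marker 0.85 (226, 411) [0.612 0.28  0.015]
scene clamp_block 0.6 (361, 202) [ 0.609 -0.307  0.02 ]
scene clamp_block 0.46 (208, 384) [0.532 0.279 0.03 ]
side analyser 0.87 (266, 323) [0.548 0.104 0.078]
side cover_edge 0.5
[... 242 characters left out ...]
0.92 (403, 260) [0.548 0.379 0.024]
side cup_mid 0.61 (357, 304) [0.504 0.322 0.068]
side cup_mid 0.56 (190, 308) [ 0.714 -0.276  0.054]
side cup_bottom 0.69 (359, 304) [0.505 0.321 0.064]
side cup_bottom 0.56 (374, 299) [0.513 0.322 0.034]
side cup_bottom 0.51 (193, 394) [ 0.491 -0.279  0.073]
side cup_bottom 0.26 (267, 323) [0.547 0.109 0.08 ]
side beaker 0.76 (193, 393) [ 0.493 -0.276  0.074]
side reagent 0.65 (332, 185) [0.68 0.34 0.08]
side reagent 0.32 (208, 353) [ 0.595 -0.287  0.015]
side reagent 0.3 (264, 326) [0.545 0.097 0.079]
side jar 0.68 (194, 308) [ 0.713 -0.273  0.044]
side marker 0.84 (355, 254) [0.601 0.287 0.014]
side clamp_block 0.65 (208, 353) [ 0.595 -0.287  0.015]
1.2
```

View pics/sc.png

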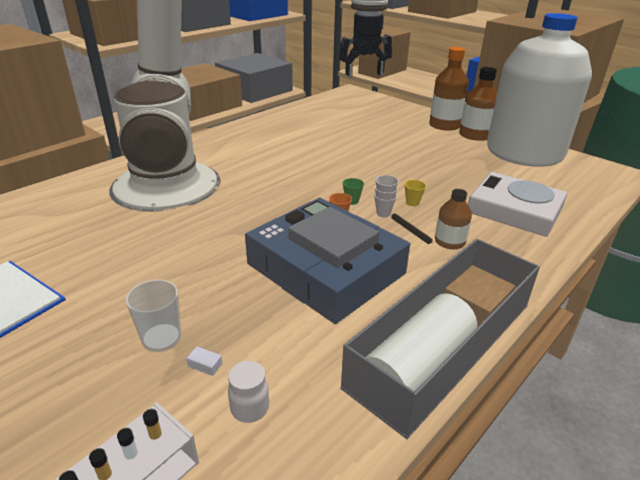

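View pics/sd.png

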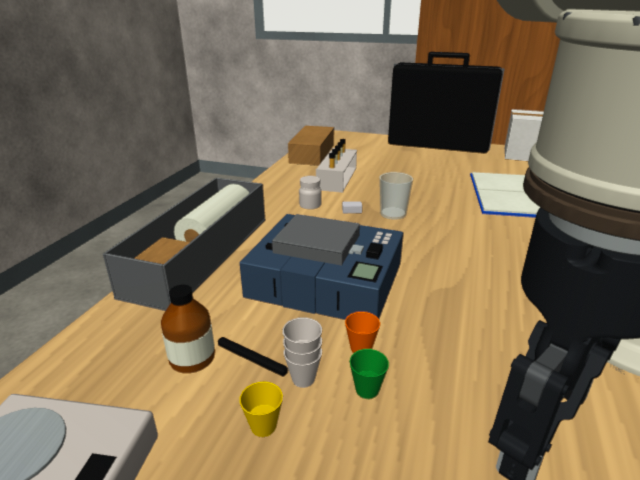

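The stack of three white cups is at scene (385,195) and side (303,350). Look-alikes are green, side (369,372), orange, side (362,332), and yellow, side (262,408). The key is the black block at side (375,250). I'll measure these now.

```bash
cat > m.py <<'E'
from h import *
from scipy.optimize import least_squares
a=dict(np.load('a.npz'));b=dict(np.load('b.npz'))
def circ(p,r=None):
    f=lambda q:np.hypot(p[:,0]-q[0],p[:,1]-q[1])-(q[2] if r is None else r)
    x0=[*p.mean(0)[:2]]+([0.028] if r is None else [])
    s=least_squares(f,x0,loss='soft_l1',f_scale=0.002); return s.x.round(4),round(np.abs(s.fun).mean(),4)
for n,s in(('scene',a),('side',b)):
    W=cloud(s);I=s['img'].astype(int);hsv=cv2.cvtColor(s['img'],cv2.COLOR_RGB2HSV)
    x,y,z=W[...,0],W[...,1],W[...,2]
    # cover top
    for nm,m in (('cover',(abs(z-.108)<.004)&(abs(x-.6)<.2)&(abs(y)<.15)&(hsv[...,2]<130)),
                 ('deck',(abs(z-.08)<.004)&(abs(x-.55)<.25)&(abs(y)<.2))):
        m=cv2.morphologyEx(m.astype(np.uint8),cv2.MORPH_OPEN,np.ones((3,3)))>0
        p=W[m]; r=cv2.minAreaRect((p[:,:2]*1000).astype(np.float32)); print(n,nm,m.sum(),r,p[:,2].mean().round(4))
    m=(abs(z-.094)<.005)&(abs(x-.5)<.08)&(abs(y-.02)<.1)&(hsv[...,2]<70)
    p=W[m]; print(n,'key',m.sum(),np.median(p,0).round(4), p.min(0).round(3),p.max(0).round(3))
    sat=hsv[...,1];hue=hsv[...,0]
    base=(x>.35)&(x<.65)&(y>.15)&(y<.45)&(z>.005)&(z<.11)
    print(n,'white',[ (i,(base&(sat<40)&(hsv[...,2]>80)&(z>lo)&(z<hi)).sum(),circ(W[base&(sat<40)&(hsv[...,2]>80)&(z>lo)&(z<hi)])) for i,lo,hi in(('rim',.091,.099),('mid',.071,.0755),)], np.nanmax(z[base&(sat<40)&(hsv[...,2]>80)]))
    for c,h0,h1 in(('orange',3,14),('green',45,85),('yellow',24,33)):
        m=base&(sat>190)&(hue>=h0)&(hue<=h1)&(z>.045)
        print(n,c,m.sum(),circ(W[m]) if m.sum()>10 else '',z[m].max() if m.any() else '')
E
python3 m.py
```

```text
scene cover 2374 ((585.1690673828125, 33.81577682495117), (124.27848815917969, 138.06666564941406), 88.49540710449219) 0.1078
scene deck 4568 ((567.19189453125, 33.42797088623047), (222.7672576904297, 262.94366455078125), 89.06736755371094) 0.0797
scene key 114 [0.4762 0.0306 0.0933] [ 0.462 -0.026  0.089] [0.574 0.05  0.096]
scene white [('rim', np.int64(65), (array([0.5183, 0.2973, 0.0261]), np.float64(0.0011))), ('mid', np.int64(64), (array([0.5191, 0.2971, 0.0245]), np.float64(0.0019)))] 0.0965882967668903
scene orange 24 (array([0.4522, 0.2068, 0.0259]), np.float64(0.0009)) 0.05679647184199224
scene green 0  
scene yellow 1  0.050339385689387554
side cover 2149 ((582.9852905273438, 33.42735290527344), (122.4659194946289, 135.5930938720703), 88.76910400390625) 0.1078
side deck 4771 ((615.3272705078125, 60.125038146972656), (363.0334777832031, 276.360595703125), 0.09424618631601334) 0.0798
side key 231 [0.4768 0.0404 0.0934] [ 0.458 -0.022  0.089] [0.519 0.095 0.099]
side white [('rim', np.int64(226), (array([0.5153, 0.2989, 0.0263]), np.float64(0.0006))), ('mid', np.int64(241), (array([0.5148, 0.3004, 0.0238]), np.float64(0.0014)))] 0.0966408183789875
side orange 393 (array([0.4497, 0.2077, 0.0258]), np.float64(0.0009)) 0.056236588776807685
side green 408 (array([0.42  , 0.2902, 0.0257]), np.float64(0.0007)) 0.056712388276072875
side yellow 558 (array([0.5362, 0.3956, 0.0259]), np.float64(0.0008)) 0.05775585031544942
```

```bash
python3 -c "
import cv2,numpy as np
i=cv2.imread('pics/sd.png')[220:440,230:410];j=cv2.imread('pics/sc.png')[165:305,240:440]
i=cv2.resize(i,(470,574),interpolation=3)
cv2.imwrite('pics/crop.png',i)"
```

```text
(no output)
```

View pics/crop.png

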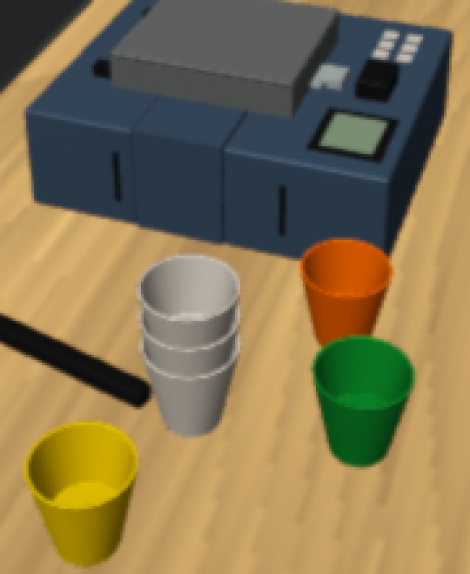

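The crop confirms the white stack of three: top rim at about crop (190,285), with orange, green and yellow standing apart. The key is the black block at crop (378,77), and the steel catch beside it is at (330,75).
The analyser fits at (0.567, 0.0335), yaw about -1°. That puts the key at (0.472, 0.035), the bay at (0.582, 0.033) and the stack at (0.516, 0.298).

```bash
python3 -c "
from h import *
s=state();print(s['t'],s['tcp_pos'],np.array(s['tcp_rot']).round(4).tolist(),s['force'])
R=np.array(s['tcp_rot']);print(R.T@(np.array([.467,.035,.2])-s['tcp_pos']))"
```

```text
1.2 [0.2530922  0.51627181 0.24827212] [[-0.8979, 0.4401, -0.0001], [0.4401, 0.8979, -0.0001], [0.0, -0.0001, -1.0]] [-0.00136849  0.05546515  0.14089358]
[-0.40390065 -0.33799591  0.04829416]
```

Call:
send_rows(increments=[[0,0,0,0,0,-6.3,1],[0,0,0,0,0,-6.3,1],[0,0,0,0,0,-6.3,1],[0,0,0,0,0,-6.2,1],[-0.0159,-0.0341,0,0,0,0,1]])

```text
t: 1.62
tcp_pos: [0.267, 0.4845, 0.2476]
tcp_rot: [[-1.0, 0.007, -0.001], [0.007, 1.0, 0.001], [0.001, 0.001, -1.0]]
force: [1.1, 1.0, -0.9]
gripper_width: 0.3
finger_force: 0.0
```

Call:
send_rows(increments=[[-0.0159,-0.0341,0,0,0,0,1],[-0.0159,-0.0341,0,0,0,0,1],[-0.0159,-0.0341,0,0,0,0,1],[-0.0159,-0.0341,0,0,0,0,1],[-0.0159,-0.0341,0,0,0,0,1]])

```text
t: 2.03
tcp_pos: [0.345, 0.3084, 0.2484]
tcp_rot: [[-1.0, 0.017, 0.0], [0.017, 1.0, 0.0], [-0.0, 0.0, -1.0]]
force: [2.2, 0.2, 0.4]
gripper_width: -0.002
finger_force: 0.0
```

Call:
send_rows(increments=[[-0.0159,-0.0341,0,0,0,0,1],[-0.0159,-0.0341,0,0,0,0,1],[-0.0159,-0.0341,0,0,0,0,1],[-0.0159,-0.0341,0,0,0,0,1],[-0.0159,-0.0341,0,0,0,0,1]])

```text
t: 2.45
tcp_pos: [0.4216, 0.1363, 0.2486]
tcp_rot: [[-1.0, 0.018, 0.001], [0.018, 1.0, 0.0], [-0.001, 0.0, -1.0]]
force: [0.7, 0.2, -0.1]
gripper_width: -0.0
finger_force: 0.0
```

Call:
send_rows(increments=[[-0.0159,-0.0341,0,0,0,0,1],[-0.0159,-0.0341,0,0,0,0,1],[-0.0159,-0.0341,0,0,0,0,1],[0,0,0,0,0,0,1],[0,0,0,0,0,0,1]])

```text
t: 2.87
tcp_pos: [0.4676, 0.0334, 0.248]
tcp_rot: [[-1.0, 0.021, -0.001], [0.021, 1.0, -0.0], [0.001, -0.0, -1.0]]
force: [-0.5, 0.0, 1.0]
gripper_width: 0.004
finger_force: 0.0
```

```bash
python3 - <<'E'
from h import *
s=snapshot('wrist');save(s,'w1.png');W=cloud(s)
print(state()['tcp_pos'])
for l in('key_top','cover_edge'):
  for r in search_frame('wrist',l)[:2]:
    y,x=int(r['at'][0]*480),int(r['at'][1]*640);print(l,r['confidence'],y,x,W[y,x].round(4))
v=cv2.cvtColor(s['img'],cv2.COLOR_RGB2HSV)[...,2]
m=(abs(W[...,2]-.094)<.004)&(abs(W[...,0]-.472)<.04)&(abs(W[...,1]-.034)<.05)&(v<90)
print(m.sum(),np.percentile(W[m],[2,50,98],axis=0).round(4) if m.any() else '')
m=(abs(W[...,2]-.108)<.004)&(W[...,0]>.5);print(m.sum(),np.nanpercentile(W[m],[1,99],axis=0).round(4) if m.any() else '')
E
```

```text
[0.46723773 0.03453879 0.24817308]
key_top 0.7 223 319 [0.4668 0.0337 0.094 ]
key_top 0.61 306 530 [0.5994 0.2821 0.0127]
cover_edge 0.84 290 320 [nan nan nan]
1094 [[0.4587 0.0178 0.0915]
 [0.4693 0.0345 0.0941]
 [0.481  0.0514 0.0956]]
6430 [[ 0.5152 -0.0257  0.1043]
 [ 0.7013  0.3162  0.1107]]
```

View pics/w1.png

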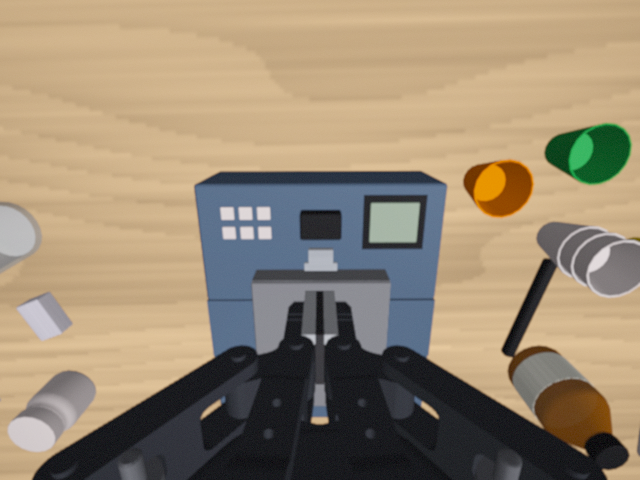

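The wrist view shows the key at (225,320), with the catch at (258,320) and the cover edge at (275,320). The fingertips are lined up over the key, so I'll go down.

Call:
send_rows(increments=[[0.001,0,0.035,0,0,0,1],[0,0,0.035,0,0,0,1],[0,0,0.035,0,0,0,1],[0,0,0.025,0,0,0,1],[0,0,0,0,0,0,1]])

```text
t: 3.43
tcp_pos: [0.4636, 0.0363, 0.1141]
tcp_rot: [[-1.0, 0.016, -0.007], [0.016, 1.0, 0.001], [0.007, 0.0, -1.0]]
force: [-0.4, -0.8, -0.7]
gripper_width: 0.003
finger_force: 0.0
```

Call:
send_rows(increments=[[0,0,0.003,0,0,0,1],[0,0,0.003,0,0,0,1],[0,0,0.002,0,0,0,1],[0,0,0,0,0,0,1]])

```text
t: 3.77
tcp_pos: [0.4667, 0.0351, 0.1113]
tcp_rot: [[-1.0, 0.017, 0.002], [0.017, 1.0, -0.0], [-0.002, -0.0, -1.0]]
force: [0.4, 0.1, 0.0]
gripper_width: 0.001
finger_force: 0.0
```

Call:
send_rows(increments=[[0,0,0.002,0,0,0,1],[0,0,0.002,0,0,0,1],[0,0,0.001,0,0,0,1],[0,0,0,0,0,0,1]])

```text
t: 4.1
tcp_pos: [0.4666, 0.035, 0.1056]
tcp_rot: [[-1.0, 0.018, 0.001], [0.018, 1.0, 0.0], [-0.001, 0.0, -1.0]]
force: [2.4, 1.5, 3.8]
gripper_width: 0.002
finger_force: 2.2
```

Call:
send_rows(increments=[[0,0,-0.001,0,0,0,1],[0.008,0,-0.02,0,0,0,1],[0.03,0,-0.02,0,0,0,1],[0.03,0,-0.02,0,0,0,1],[0.02,0,-0.03,0,0,0,1]])

```text
t: 4.52
tcp_pos: [0.3751, 0.0367, 0.1953]
tcp_rot: [[-1.0, 0.018, -0.005], [0.018, 1.0, 0.0], [0.005, 0.0, -1.0]]
force: [1.1, -0.3, 0.2]
gripper_width: 0.001
finger_force: 0.0
```

```bash
python3 - <<'E'
from h import *
s=snapshot('side');W=cloud(s);x,y,z=W[...,0],W[...,1],W[...,2]
m=(z>.115)&(x>.5)&(x<.85)&(abs(y-.03)<.09)
print(state()['t'],m.sum(),np.percentile(W[m],[2,98],axis=0) if m.any() else '')
E
```

```text
4.5667 1561 [[ 0.54902338 -0.02127231  0.11718494]
 [ 0.64648752  0.09437272  0.18991121]]
```

Call:
send_rows(increments=[[0,0.038,-0.008,0,0,0,0],[0,0.038,-0.008,0,0,0,0],[0,0.038,-0.008,0,0,0,0],[-0.0266,0.03,-0.008,0,0,0,0],[-0.0266,0.03,-0.008,0,0,0,0]])

```text
t: 4.98
tcp_pos: [0.4343, 0.2117, 0.2371]
tcp_rot: [[-1.0, 0.017, 0.001], [0.017, 1.0, -0.0], [-0.001, 0.0, -1.0]]
force: [1.1, -1.1, 0.0]
gripper_width: 0.706
finger_force: 0.0
```

Call:
send_rows(increments=[[-0.0266,0.03,0,0,0,0,0],[-0.0266,0.03,0,0,0,0,0],[-0.0266,0.031,0,0,0,0,0],[0,0,0,0,0,0,0],[0,0,0,0,0,0,0]])

```text
t: 5.4
tcp_pos: [0.5163, 0.3001, 0.2342]
tcp_rot: [[-1.0, 0.016, -0.003], [0.016, 1.0, -0.002], [0.003, -0.002, -1.0]]
force: [-1.0, 0.1, 0.1]
gripper_width: 1.002
finger_force: 0.0
```

```bash
cat > c.py <<'E'
from h import *
from m import circ
import sys
s=snapshot('side');W=cloud(s);x,y,z=W[...,0],W[...,1],W[...,2]
m=(z>.085)&(x>.55)&(x<.85)&(abs(y-.03)<.075)
st=state();print(st['t'],st['tcp_pos'],m.sum(),np.percentile(W[m],[1,99],axis=0).round(3).tolist())
s=snapshot('wrist');save(s,sys.argv[1]);
hsv=cv2.cvtColor(s['img'],cv2.COLOR_RGB2HSV)
W=cloud(s);x,y,z=W[...,0],W[...,1],W[...,2]
m=(np.hypot(x-.516,y-.298)<.045)&(hsv[...,1]<40)&(hsv[...,2]>80)
for lo,hi in((.091,.1),(.071,.0755)):
    k=m&(z>lo)&(z<hi);print(k.sum(),circ(W[k]) if k.sum()>8 else'',circ(W[k],.027) if k.sum()>8 else '',W[k].mean(0) if k.any() else '')
E
sed -i 's/^for n,s in/if __name__=="__main__":\n  for n,s in/' m.py; sed -i '10,$s/^    /      /' m.py; python3 c.py w2.png
```

```text
5.45 [0.51571639 0.29923328 0.23509945] 1485 [[0.652, -0.042, 0.085], [0.849, 0.101, 0.219]]
704 (array([0.5146, 0.2978, 0.0262]), np.float64(0.0006)) (array([0.5144, 0.2978]), np.float64(0.0009)) [0.51831405 0.29750625 0.09433915]
331 (array([0.5121, 0.2978, 0.0237]), np.float64(0.001)) (array([0.511, 0.298]), np.float64(0.0033)) [0.51334826 0.29771135 0.0737769 ]
```

The cover is swinging open, with its edge now at about 0.22 m. I'll descend over the top cup at (0.515, 0.298).

Call:
send_rows(increments=[[0.001,-0.001,0.03,0,0,0,0],[0,0,0.03,0,0,0,0],[0,0,0.03,0,0,0,0],[0,0,0.03,0,0,0,0],[0,0,0.015,0,0,0,0]])

```text
t: 5.92
tcp_pos: [0.5132, 0.2966, 0.0988]
tcp_rot: [[-1.0, 0.019, -0.002], [0.019, 1.0, -0.001], [0.002, -0.001, -1.0]]
force: [-1.1, -0.7, 0.5]
gripper_width: 1.001
finger_force: 0.0
```

Call:
send_rows(increments=[[0,0,0.005,0,0,0,0],[0,0,0,0,0,0,0],[0,0,0,0,0,0,0]])

```text
t: 6.17
tcp_pos: [0.5152, 0.2979, 0.0979]
tcp_rot: [[-1.0, 0.018, 0.002], [0.018, 1.0, 0.001], [-0.002, 0.001, -1.0]]
force: [-0.2, 1.0, 0.7]
gripper_width: 0.995
finger_force: 0.0
```

```bash
python3 c.py w3.png
```

```text
6.2167 [0.51542219 0.2981488  0.09824251] 1816 [[0.66, -0.042, 0.085], [0.849, 0.098, 0.21]]
2675 (array([0.5142, 0.2978, 0.0263]), np.float64(0.0006)) (array([0.514 , 0.2978]), np.float64(0.0009)) [0.5181214  0.29766518 0.09407661]
1454 (array([0.512 , 0.2979, 0.0238]), np.float64(0.0011)) (array([0.5112, 0.2979]), np.float64(0.0033)) [0.5128846  0.29792379 0.07371038]
```

View pics/w3.png

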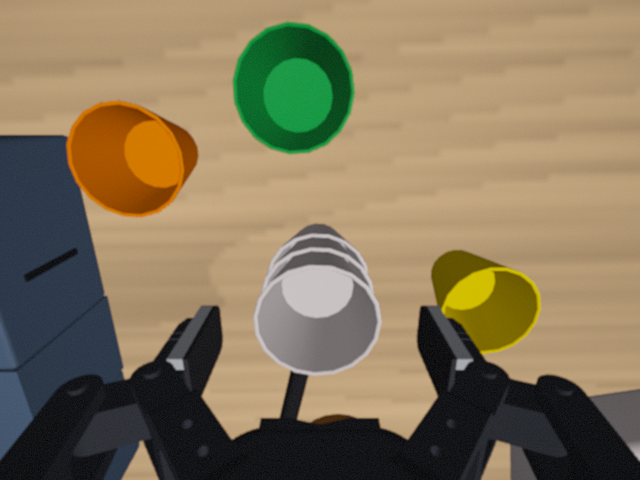

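The wrist view shows the white top cup at (317,320), midway between the fingers at (205,335) and (435,335). I'll close gently.

Call:
send_rows(increments=[[0,0,0.005,0,0,0,0],[0,0,0,0,0,0,0.2],[0,0,0,0,0,0,0.3],[0,0,0,0,0,0,0.4],[0,0,0,0,0,0,0.45]], squeeze=20)

```text
t: 6.68
tcp_pos: [0.5152, 0.2984, 0.0919]
tcp_rot: [[-1.0, 0.018, 0.001], [0.018, 1.0, 0.0], [-0.001, 0.0, -1.0]]
force: [-0.5, -0.9, 3.9]
gripper_width: 0.634
finger_force: 20.4
```

Call:
send_rows(increments=[[0,0,0,0,0,0,0.5],[0,0,0,0,0,0,0.6],[0,0,0,0,0,0,0.6],[0,0,0,0,0,0,0.6]])

```text
t: 7.02
tcp_pos: [0.5152, 0.2983, 0.0918]
tcp_rot: [[-1.0, 0.018, 0.001], [0.018, 1.0, 0.0], [-0.001, 0.0, -1.0]]
force: [-0.1, -0.2, 6.2]
gripper_width: 0.633
finger_force: 20.4
```

Call:
send_rows(increments=[[0,0,-0.001,0,0,0,0.6],[0,0,-0.002,0,0,0,0.6],[0,0,-0.002,0,0,0,0.6],[0,0,-0.003,0,0,0,0.6],[0,0,0,0,0,0,0.6]])

```text
t: 7.43
tcp_pos: [0.515, 0.2983, 0.0999]
tcp_rot: [[-1.0, 0.018, 0.001], [0.018, 1.0, 0.0], [-0.001, 0.0, -1.0]]
force: [-0.4, -0.8, -0.2]
gripper_width: 0.637
finger_force: 21.2
```

```bash
python3 c.py w4.png; python3 - <<'E'
from h import *
s=snapshot('side');i=cv2.cvtColor(s['img'],cv2.COLOR_RGB2BGR)[180:410,220:420]
cv2.imwrite('pics/c4.png',cv2.resize(i,None,fx=2.6,fy=2.6,interpolation=3))
E
```

```text
7.4833 [0.51500673 0.29824634 0.09964216] 1804 [[0.66, -0.041, 0.085], [0.849, 0.098, 0.21]]
3095 (array([0.5139, 0.299 , 0.0253]), np.float64(0.0011)) (array([0.5123, 0.2989]), np.float64(0.0017)) [0.523259   0.2992158  0.09572718]
1420 (array([0.5112, 0.2979, 0.0233]), np.float64(0.0014)) (array([0.5102, 0.2978]), np.float64(0.0039)) [0.51181141 0.29761087 0.07376202]
```

View pics/c4.png

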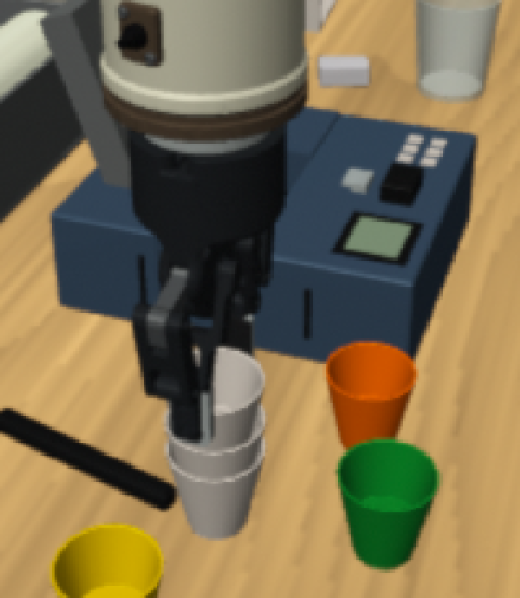

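The top cup is rising alone: the lower two cups' rims at (215,425) and (218,460) haven't moved. The cover stands open at the upper left. I'll keep lifting.

Call:
send_rows(increments=[[0,0,-0.005,0,0,0,0.6],[0,0,-0.01,0,0,0,0.6],[0,0,-0.02,0,0,0,0.6],[0,0,-0.025,0,0,0,0.6],[0,0,-0.025,0,0,0,0.6]])

```text
t: 8.0
tcp_pos: [0.5147, 0.2981, 0.186]
tcp_rot: [[-1.0, 0.018, -0.0], [0.018, 1.0, -0.0], [0.0, -0.0, -1.0]]
force: [0.7, -0.4, -0.1]
gripper_width: 0.635
finger_force: 21.3
```

Call:
send_rows(increments=[[0,0,-0.015,0,0,0,0.6],[0,0,0,0,0,0,0.6],[0,0,0,0,0,0,0.6]])

```text
t: 8.25
tcp_pos: [0.5151, 0.2983, 0.2006]
tcp_rot: [[-1.0, 0.018, 0.002], [0.018, 1.0, 0.001], [-0.002, 0.001, -1.0]]
force: [0.2, 1.1, -0.7]
gripper_width: 0.633
finger_force: 21.3
```

```bash
python3 - <<'E'
from h import *
from m import circ
s=snapshot('side');save(s,'s5.png');W=cloud(s);x,y,z=W[...,0],W[...,1],W[...,2]
hsv=cv2.cvtColor(s['img'],cv2.COLOR_RGB2HSV)
m=(np.hypot(x-.515,y-.298)<.045)&(hsv[...,1]<40)&(hsv[...,2]>80)
for lo,hi in((.071,.079),(.09,.3)):
    k=m&(z>lo)&(z<hi);print(k.sum(),circ(W[k]),np.percentile(z[k],[0.5,50,99.5]))
for i in (90,): 
    # deck / bay inspection: bay floor points
    k=(abs(z-.044)<.004)&(abs(x-.582)<.04)&(abs(y-.034)<.04);print('floor',k.sum(),W[k].mean(0) if k.any() else '')
s=snapshot('scene');W=cloud(s);x,y,z=W[...,0],W[...,1],W[...,2]
k=(z<.072)&(abs(x-.582)<.045)&(abs(y-.034)<.045);print('bay pts',k.sum(),np.percentile(W[k],[1,99],axis=0).round(4))
save(s,'sc5.png')
E
```

```text
215 (array([0.5153, 0.2989, 0.0263]), np.float64(0.0006)) [0.07107334 0.07382191 0.07644568]
1219 (array([0.5142, 0.2987, 0.0232]), np.float64(0.004)) [0.14917505 0.18889532 0.29615528]
floor 45 [0.57958646 0.00163962 0.04488146]
bay pts 436 [[0.5481 0.0191 0.042 ]
 [0.5924 0.0685 0.0715]]
```

Call:
send_rows(increments=[[-0.003,-0.012,0,0,0,0,0.6],[-0.007,-0.025,0,0,0,0,0.6],[-0.008,-0.03,0,0,0,0,0.6],[-0.008,-0.03,0,0,0,0,0.6],[-0.008,-0.03,0,0,0,0,0.6]])

```text
t: 8.77
tcp_pos: [0.5464, 0.1687, 0.1984]
tcp_rot: [[-1.0, 0.017, -0.001], [0.017, 1.0, -0.0], [0.001, -0.001, -1.0]]
force: [1.5, 0.3, -0.4]
gripper_width: 0.63
finger_force: 21.3
```

Call:
send_rows(increments=[[-0.008,-0.03,0,0,0,0,0.6],[-0.008,-0.03,0,0,0,0,0.6],[-0.008,-0.03,0,0,0,0,0.6],[-0.0068,-0.0248,0,0,0,0,0.6],[-0.007,-0.022,0,0,0,0,0.6]])

```text
t: 9.18
tcp_pos: [0.5817, 0.0306, 0.1985]
tcp_rot: [[-1.0, 0.019, -0.002], [0.019, 1.0, -0.0], [0.002, -0.0, -1.0]]
force: [0.5, 0.8, -0.7]
gripper_width: 0.638
finger_force: 21.3
```

Call:
send_rows(increments=[[0,0,0,0,0,0,0.6],[0,0,0,0,0,0,0.6]])

```text
t: 9.35
tcp_pos: [0.5818, 0.0316, 0.1984]
tcp_rot: [[-1.0, 0.02, -0.002], [0.02, 1.0, -0.0], [0.002, -0.0, -1.0]]
force: [0.2, 0.6, -0.9]
gripper_width: 0.635
finger_force: 21.3
```

```bash
python3 - <<'E'
from h import *
print(state()['tcp_pos'])
for n in('wrist','scene','side'):
    s=snapshot(n);save(s,n+'6.png');W=cloud(s);x,y,z=W[...,0],W[...,1],W[...,2]
    k=(z<.074)&(z>.035)&(abs(x-.582)<.045)&(abs(y-.034)<.045)
    print(n,k.sum(),np.percentile(W[k],[1,99],axis=0).round(4).tolist() if k.any() else '')
    for lo in (.044,):
        q=k&(abs(z-lo)<.003); print(q.sum(),np.percentile(W[q],[1,99],axis=0).round(4).tolist() if q.any() else '')
    k=(abs(x-.582)<.06)&(abs(y-.034)<.06)&(z>.12)&(z<.24)&(cv2.cvtColor(s['img'],cv2.COLOR_RGB2HSV)[...,2]>130)
    print('cup',k.sum(),np.percentile(W[k],[1,99],axis=0).round(4).tolist() if k.any() else '')
E
```

```text
[0.58177861 0.03156871 0.19836492]
wrist 5478 [[0.5555, 0.0003, 0.0427], [0.6133, 0.065, 0.0723]]
4639 [[0.556, 0.0009, 0.0427], [0.6122, 0.0642, 0.046]]
cup 12400 [[0.5552, 0.003, 0.1657], [0.6075, 0.0625, 0.2234]]
scene 471 [[0.5484, 0.016, 0.0418], [0.5942, 0.0683, 0.0736]]
139 [[0.5486, 0.0392, 0.0416], [0.5835, 0.068, 0.0468]]
cup 254 [[0.5599, 0.0065, 0.1759], [0.6108, 0.0805, 0.2354]]
side 433 [[0.5549, -0.0025, 0.0426], [0.6133, 0.0396, 0.0734]]
67 [[0.567, -0.0026, 0.0418], [0.6129, 0.0075, 0.0468]]
cup 382 [[0.5563, 0.0072, 0.1473], [0.6053, 0.0673, 0.2023]]
```

View pics/wrist6.png

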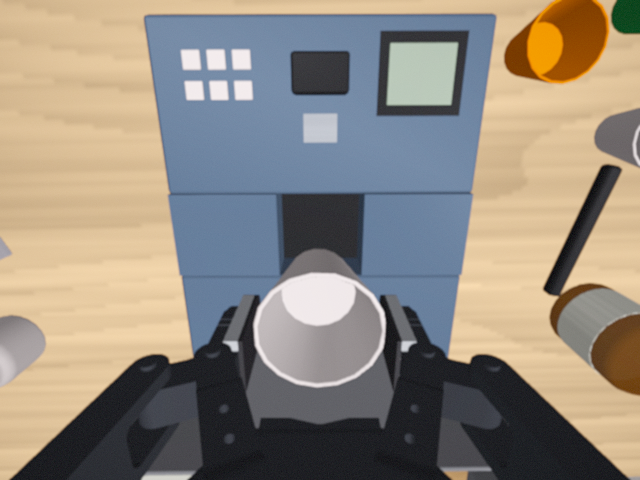

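The wrist view shows the cup at (320,330) held level between the fingers, and the bay at (322,230) directly under and behind it. The bay centre measures about (0.5815, 0.0325), so I'll lower.

Call:
send_rows(increments=[[0,0.001,0.015,0,0,0,0.6],[0,0,0.025,0,0,0,0.6],[0,0,0.025,0,0,0,0.6],[0,0,0.02,0,0,0,0.6],[0,0,0.008,0,0,0,0.6]])

```text
t: 9.92
tcp_pos: [0.5806, 0.0351, 0.1034]
tcp_rot: [[-1.0, 0.016, -0.004], [0.016, 1.0, 0.0], [0.004, 0.0, -1.0]]
force: [-0.6, -0.4, -0.9]
gripper_width: 0.631
finger_force: 21.3
```

Call:
send_rows(increments=[[0,0,0.002,0,0,0,0.6],[0,0,0.002,0,0,0,0.6],[0,0,0,0,0,0,0.6],[0,0,0,0,0,0,0.6]])

```text
t: 10.25
tcp_pos: [0.5825, 0.0343, 0.1035]
tcp_rot: [[-1.0, 0.017, 0.002], [0.017, 1.0, -0.0], [-0.002, -0.0, -1.0]]
force: [-0.7, -0.5, -0.1]
gripper_width: 0.634
finger_force: 21.3
```

Call:
send_rows(increments=[[0,0,0.002,0,0,0,0.6],[0,0,0.002,0,0,0,0.6],[0,0,0.002,0,0,0,0.6],[0,0,0,0,0,0,0.6],[0,0,0,0,0,0,0.6]])

```text
t: 10.67
tcp_pos: [0.582, 0.0341, 0.0962]
tcp_rot: [[-1.0, 0.018, -0.0], [0.018, 1.0, -0.0], [0.0, -0.0, -1.0]]
force: [0.9, -0.3, -0.1]
gripper_width: 0.632
finger_force: 21.3
```

Call:
send_rows(increments=[[0,0,0.001,0,0,0,0.6],[0,0,0,0,0,0,0.6],[0,0,0,0,0,0,0.6]])

```text
t: 10.92
tcp_pos: [0.5824, 0.0341, 0.0959]
tcp_rot: [[-1.0, 0.018, 0.001], [0.018, 1.0, -0.0], [-0.001, -0.0, -1.0]]
force: [-1.1, -0.2, 6.0]
gripper_width: 0.633
finger_force: 21.6
```

Call:
send_rows(increments=[[0,0,0.001,0,0,0,0.6],[0,0,0,0,0,0,0.6],[0,0,0,0,0,0,0.6]])

```text
t: 11.17
tcp_pos: [0.5827, 0.034, 0.0957]
tcp_rot: [[-1.0, 0.018, 0.002], [0.018, 1.0, -0.0], [-0.002, -0.0, -1.0]]
force: [-2.8, -0.3, 14.0]
gripper_width: 0.632
finger_force: 21.9
```

The cup touched the floor at the expected height. I'll ease the pressure and open.

Call:
send_rows(increments=[[0,0,-0.0015,0,0,0,0.6],[0,0,0,0,0,0,0.3],[0,0,0,0,0,0,0.2],[0,0,0,0,0,0,0.1],[0,0,0,0,0,0,0]])

```text
t: 11.58
tcp_pos: [0.5819, 0.0342, 0.0956]
tcp_rot: [[-1.0, 0.018, -0.0], [0.018, 1.0, -0.0], [0.0, -0.0, -1.0]]
force: [-0.1, 0.2, 0.8]
gripper_width: 0.999
finger_force: 0.0
```

Call:
send_rows(increments=[[0,0,0,0,0,0,0],[0,0,0,0,0,0,0],[0,0,-0.005,0,0,0,0],[0,0,-0.01,0,0,0,0],[0,0,-0.02,0,0,0,0]])

```text
t: 12.0
tcp_pos: [0.5812, 0.0342, 0.1301]
tcp_rot: [[-1.0, 0.018, -0.003], [0.018, 1.0, 0.0], [0.003, 0.0, -1.0]]
force: [-0.7, -0.1, -0.6]
gripper_width: 0.999
finger_force: 0.0
```

Call:
send_rows(increments=[[0,0,-0.03,0,0,0,0],[0.01,0,-0.03,0,0,0,0],[0.03,0,-0.02,0,0,0,0],[0.03,0,0,0,0,0,0],[0,0,0,0,0,0,0]])

```text
t: 12.42
tcp_pos: [0.509, 0.0357, 0.2133]
tcp_rot: [[-1.0, 0.017, 0.002], [0.017, 1.0, -0.0], [-0.002, -0.0, -1.0]]
force: [-0.9, -0.5, 0.3]
gripper_width: 1.002
finger_force: 0.0
```

```bash
python3 - <<'E'
from h import *
from m import circ
print(state()['t'],state()['tcp_pos'],state()['force'])
s=snapshot('wrist');save(s,'w7.png');W=cloud(s);x,y,z=W[...,0],W[...,1],W[...,2]
hsv=cv2.cvtColor(s['img'],cv2.COLOR_RGB2HSV)
k=(np.hypot(x-.582,y-.034)<.045)&(hsv[...,1]<50)&(hsv[...,2]>110)
q=k&(z>.094)&(z<.104);print(k.sum(),circ(W[q]),np.percentile(W[q],[1,50,99],axis=0).round(4).tolist(),z[k].max())
A=W[q];c=np.linalg.lstsq(np.c_[A[:,:2]-A[:,:2].mean(0),np.ones(len(A))],A[:,2],rcond=None)[0];print('tilt',c)
s=snapshot('side');i=cv2.cvtColor(s['img'],cv2.COLOR_RGB2BGR)
cv2.imwrite('pics/c7.png',cv2.resize(i[160:420,210:420],None,fx=2.2,fy=2.2,interpolation=3))
E
```

```text
12.4167 [0.50899356 0.03574078 0.21334378] [-0.90831268 -0.51720519  0.25465663]
3642 (array([0.5818, 0.034 , 0.0263]), np.float64(0.0006)) [[0.5552, 0.0072, 0.0941], [0.5921, 0.0343, 0.0983], [0.6091, 0.0607, 0.1004]] 0.10092605127056097
tilt [-0.01756067  0.00272548  0.09771765]
```

View pics/c7.png

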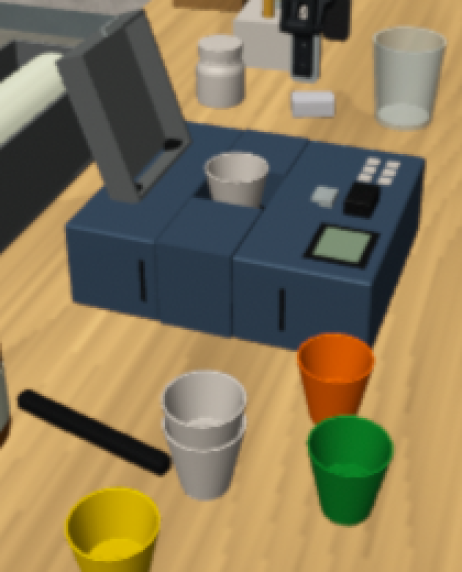

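The picture shows the cup upright in the bay at (237,180), the cover open at (125,110), the key up at (362,198), and the other two cups nested and standing at (205,430). The rim height, about 99 mm, and the centre both match. Handing in.

```bash
python3 -c "
from cell import *
print(job_done())"
```

```text
the job is handed in; nothing more can be done
None
```

I handed the job in at about 12.5 s; the last check showed the cover open, the top cup upright in the bay within about 2 mm of centre, the other two cups still nested, and no bystander visibly moved. The hand-in returned no verdict.

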